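# Clear the peg box, open its lid to the stop, stow the spray bottle

### The arm

A 7-joint arm with a two-finger parallel gripper is mounted at the origin on the work surface. World frame = base frame: x ahead of the robot, y to its left, z up, the work surface at z = 0. Lengths are in m, angles in rad, forces in N, time in s.
With the tool pointing down it reaches from about 0.4 to 0.875 m from the base axis. Payload 19.3 kg.
Tool frame: the origin (TCP) lies midway between the tips of the shut fingers; the grasp point (between the pads) lies 19 mm behind it (bot.pinch_z is the distance from the TCP to the grasp point, in m); z points along the fingers, y is the direction in which the jaws open and shut (so a half turn about z gives the same grasp; the last joint's range is limited). The gripper opens to 85 mm and grips with 20 to 120 N. Pads are 22 mm wide; open, the fingers measure 114 mm over their backs; the gripper's body (76 mm by 85 mm) begins 54 mm behind the grasp point. The pads swing forward as they close: fully open they stand 13 mm farther back than shut.
Start: joints at [1.142, 0.521, -0.036, 1.599, 0.021, 1.021, -0.113], TCP at [0.219, -0.585, 0.231] pointing down, gripper open.
Joint ranges: [-2.91, 2.91], [-0.3, 2.13], [-1.5, 1.42], [0.17, 2.43], [-1.26, 4.41], [0.16, 1.93], [-2.52, 2.52]. Speed limits (rad/s): [1.89, 1.89, 2.39, 2.39, 3.01, 3.01, 3.01].

### API

Orientations are given as [roll, pitch, yaw] about the fixed x, y, z axes, in that order (R = Rz(yaw) Ry(pitch) Rx(roll)).
In Python, from workcell import bot gives the robot as it stands. The module is installed in compiled form; this text tells all that it offers.
- The arm moves only by the tool move_arm, never from a script. Its argument "moves" is text: rows parted by semicolons, each of 4 numbers parted by spaces: the shift along the tool's x, y, z in mm, then the turn about the tool's z in rad. In form: dx dy dz yaw; .... A call has exactly 10 rows; each row is the pose to reach, as a shift and turn from the pose commanded when the call began, along the tool's axes at that moment; what a row does not reach only later rows make up. A row lasts 1/12 s, in which the tool goes at most 41.7 mm and 7.16 degrees, less where a joint would pass 70% of its speed; a pose out of reach is approached as far as the arm can. A call with a gripper value outside its range is refused whole. "grip" is the opening, from 0 (shut) to 1 (fully open), set as the call begins (left out, the last holds). The fingers move at their own pace and stop on an object; "grip_force" is the grip in N (left out, the last holds). Time passes only in rows, so rows that repeat a pose let the fingers close, or fill a call up. It gives the time, the measured TCP pose, the force and the opening at its end, in the units of the state.
- bot.observe(): the state, without advancing time (a new reading comes with each control period).
- bot.grab_frame(name): name is "scene" or "top" or "wrist"; returns a dict with "frame" (480x640x3 uint8, red, green, blue), "z_map" (480x640 float32, m along the optical axis (not along the pixel's ray), 0 where there is no reading), "K" (3x3 intrinsics, pixels), "dist" ([k1, k2, p1, p2, k3] as OpenCV has them; the pictures are not rectified), "eye" and "attitude" of the camera in the world. Camera axes: x right, y up, looking along -z (the intrinsics and any distortion apply to the point x, -y, -z); pixel columns grow to the right and rows downward; lengths in m; the calibration is good to about 2 mm. A picture is of the moment at which its call begins.
- bot.job_done(): hands the job in, once; it reports no verdict.
Trained networks look in a picture, given as the dict that the camera call returned (one of the last four; its "shot" number tells which), for a name from the list of things; names that differ only in an ending like _2 or _b are one class to them, and where a whole thing is asked for, a point or a joint stands for the part that bears it (a point fixed in the world has none). Each returns a list of dicts, best first, with "conf" (0 to 1); they miss things now and then, are a little off and sometimes report something else, mostly with a low value. They report only what shows in the picture. A call takes as long as a camera call. They do not tell look-alikes from the thing itself.
- bot.search_frame(picture, label): "at" ([column, row] in pixels, amid what is visible of it).
- bot.pinpoint(picture, label): "at" ([column, row] in pixels: a listed point, or the origin of a listed thing).
The state is a dict: "clock": time; "qpos": joint angles; "qd": joint speeds; "joint_efforts": joint torques, N m; "position": TCP position; "tool_rot": TCP orientation; "force": force on the tool from outside, world axes, zero at the start; "moment": the same for the moment, N m; "grip_width": finger opening in m.
Only numpy, scipy, OpenCV 4.12 (cv2) and the standard library are available. Lean on these libraries where they do the work, as an engineer would, in place of code of your own. Each camera call takes 0.05 s, during which the arm holds its last target. There are 200 camera calls.

### The job

The trigger spray bottle is lying on the closed lid of the bamboo peg box. Stand it gently upright on the round drip mat and let go of it, then open the box lid all the way to its stop and leave it open there. Last, take the bottle again and set it down gently, without dropping it, upright on the floor of the empty bay of the box; leave the other things on the shelf where they are.

Things in the scene. Friction and masses are not known exactly. Their poses are not given: they have to be found in the camera images.
- box_base (a point): Bamboo peg box, fixed, 140 (x) x 210 (y) x 100 mm high without lid; walls, floor and divider 8 mm thick. This point: centre of its underside; x points from the tab side (robot's side) to the hinge side, z up. The divider at y = 0 makes two bays: the +y one holds wooden pegs (to 38 mm above the underside), the -y one is empty.
- empty_bay (a point): Centre of the floor of the empty bay (its z = 0 is the floor surface, 92 mm below the box's rim). The bay measures 124 (box x) by about 93 mm (box y) inside. Axes as the box.
- lid_hinge (a point): On the hinge line of the lid, half-way along it: at the box's far top edge, 70 mm along box x from the centre, 100 mm above the shelf. The hinge line runs along the box's y axis. Moves with the lid: its axes turn with the lid, its position does not.
- lid_tab (a point): Grip point on the lid's pull tab: a tongue 40 mm wide (along the hinge line), 10 mm thick, standing 45 mm out from the middle of the free edge of the lid (board 140 x 210 x 8 mm, top 108 mm above the shelf when shut). This point: 30 mm out, mid-thickness, 170 mm from the hinge. Pinched from above on its narrow sides (fingers closing along the hinge line), it can turn between the fingers.
- lid (a joint): Angle of the box lid (rad): 0 shut and level, growing as it opens upwards and back; its stop is at 1.80 (103 degrees, a little beyond upright). The hinge is stiff (about 0.3 N m of friction): the lid stays where it is left.
- bottle_mid (a point): Trigger spray bottle, 195 mm tall, 0.18 to 0.36 kg, loose. This point: on its axis, 97.5 mm above the base. z axis: base to head; x axis: where the nozzle points. It is a block 56 (x) by 54 mm (y) up to 115 mm above the base. At the start it lies on the lid, x level, about along box y with its head to box +y.
- bottle_base (a point): Centre of the underside of the spray bottle; axes as bottle_mid. Above the block: shoulder 42 x 40 mm to 129 mm above the base, neck 30 mm thick to 157 mm, then the head to 195 mm: 28 mm thick (y), from x = -29 to 41 mm, nozzle to 50 mm; a thin trigger hangs at x = 23 to 46 mm, 120 to 165 mm above the base.
- mat_top (a point): Centre of the top face of the round black rubber drip mat, 140 mm across, 4 mm thick, fixed to the shelf; z up. It lies beside the box, on its left or right.
- scrub_brush: Bystander: black scrub brush, 150 x 52 x 68 mm, bristles down; origin at the centre of its underside.
- detergent: Bystander: orange screw-cap bottle without a trigger, 64 mm thick, 170 mm tall, standing; origin at the centre of its underside.
- mug: Bystander: white mug, 80 mm across, 85 mm tall; origin at the centre of its underside.
- hanger_hook: Bystander: flat white plastic hanger hook, 155 mm long, 10 mm high; origin under the middle of its 100 mm plate.
- soap_dish: Bystander: white soap dish with a bar of soap, 90 x 125 x 32 mm; origin at the centre of its underside.
There are look-alikes about, which are no part of the job. Leave any red or turquoise look-alike of the part that bears bottle_mid alone. Several things look just like the part that bears mat_top: the one meant starts farthest from the robot's base.

How it is judged:
By the outcome, as a careful person would: the job done as asked, in the order asked, and still so for the second after the job is handed in, with the robot touching nothing.
It also fails if it takes over 72 s, if anything falls off the work surface, if the arm or the gripper's body presses on something with over 40 N, if the wrist force passes 120 N, or if a joint passes its speed limit or range.

## Working session

There is one attempt and no reset: what is moved stays moved. The work goes in short steps, Python scripts to look and compute and a tool call to move; the robot and the scene stay as the last step left them, time stands still between calls to the robot, and variables do not carry over. Pictures are saved under pics/ and viewed, about 8 in all and at most 12, crops included, and the job is handed in when it is done.

Besides the shell and the picture viewer there is one more tool, called after "Emit:" by a JSON object that holds its "api" and its "payload". move_arm: Moves the arm, as the interface text tells. Its arguments: {"type":"object","properties":{"moves":{"type":"string"},"grip":{"type":"number"},"grip_force":{"type":"number"}},"required":["moves"]}

```bash
mkdir -p pics; cat > h.py <<'E'
import numpy as np, cv2
from scipy.spatial.transform import Rotation as Ro
from workcell import bot
def rot(a):
    a=np.array(a,float)
    return a if a.shape==(3,3) else Ro.from_euler('xyz',a).as_matrix()
def ray(p,uv):
    uv=np.array(uv,float).reshape(-1,1,2)
    n=cv2.undistortPoints(uv,np.array(p['K']),np.array(p['dist'],float)).reshape(-1,2)
    return n
def w(p,uv,z=None):
    """pixels->world by depth, or by plane z"""
    n=ray(p,uv); uv=np.array(uv,float).reshape(-1,2); R=rot(p['attitude']); e=np.array(p['eye'])
    d=np.c_[n[:,0],-n[:,1],-np.ones(len(n))]
    if z is None:
        zz=np.array([p['z_map'][int(round(v)),int(round(u))] for u,v in uv]); return (d*zz[:,None])@R.T+e
    D=d@R.T; return e+D*((z-e[2])/D[:,2])[:,None]
def cloud(p):
    v,u=np.nonzero(p['z_map']>0); return np.c_[u,v],w(p,np.c_[u,v])
def save(p,name): cv2.imwrite('pics/'+name+'.png',p['frame'][:,:,::-1])
def st():
    s=bot.observe(); print(round(s['clock'],2),np.round(s['position'],4),np.round(s['tool_rot'],3),'F',np.round(s['force'],1),'g',round(s['grip_width'],4)); return s
E
python3 - <<'E'
from h import *
st()
for n in ['scene','top']:
    p=bot.grab_frame(n); save(p,n+'0'); print(n,p['eye'],p['attitude'])
    for l in ['bottle_mid','bottle_base','mat_top','lid_tab','lid_hinge','box_base','detergent','mug','scrub_brush','hanger_hook','soap_dish']:
        for r in bot.pinpoint(p,l)[:4]:
            print(l,round(r['conf'],2),np.round(r['at']),np.round(w(p,r['at'])[0],3))
E
```

```text
0.0 [ 0.2193 -0.5849  0.2307] [-3.14   0.     0.359] F [-0.5 -0.1 -0.2] g 0.0854
scene [ 1.09755279 -0.032529    1.18138809] [ 0.52106304 -0.00503927  1.51833394]
bottle_mid 0.79 [252. 242.] [ 0.523 -0.147  0.165]
bottle_mid 0.72 [388. 183.] [0.305 0.186 0.054]
bottle_mid 0.64 [222. 174.] [ 0.254 -0.241  0.053]
bottle_mid 0.32 [318. 349.] [ 0.737 -0.016  0.067]
bottle_base 0.97 [206. 246.] [ 0.525 -0.248  0.161]
bottle_base 0.76 [373. 156.] [0.215 0.155 0.054]
bottle_base 0.58 [189. 168.] [ 0.231 -0.329  0.052]
mat_top 0.8 [402. 272.] [0.535 0.199 0.004]
mat_top 0.79 [464. 181.] [0.273 0.402 0.004]
mat_top 0.37 [496. 281.] [0.583 0.414 0.033]
lid_tab 0.84 [256. 217.] [ 0.425 -0.145  0.11 ]
lid_hinge 0.79 [253. 283.] [ 0.584 -0.151  0.087]
detergent 0.71 [410. 344.] [0.742 0.18  0.082]
mug 0.63 [213. 360.] [ 0.731 -0.251  0.006]
mug 0.63 [413. 346.] [0.747 0.187 0.08 ]
scrub_brush 0.95 [320. 349.] [ 0.739 -0.012  0.069]
hanger_hook 0.64 [141. 280.] [ 0.527 -0.433  0.009]
soap_dish 0.76 [494. 278.] [0.575 0.413 0.03 ]
soap_dish 0.56 [401. 273.] [0.536 0.196 0.002]
top [0.38634564 0.008
[... 190 characters left out ...]
 -0.152  0.158]
bottle_mid 0.45 [317. 173.] [ 0.706 -0.022  0.065]
bottle_base 0.89 [257. 346.] [0.205 0.154 0.058]
bottle_base 0.65 [427. 343.] [ 0.208 -0.33   0.056]
bottle_base 0.62 [404. 236.] [ 0.507 -0.251  0.161]
mat_top 0.92 [248. 230.] [0.544 0.188 0.002]
mat_top 0.58 [175. 324.] [ 0.267  0.403 -0.001]
lid_tab 0.9 [365. 271.] [ 0.415 -0.152  0.114]
lid_hinge 0.66 [364. 211.] [ 0.584 -0.154  0.107]
detergent 0.57 [245. 175.] [0.694 0.185 0.09 ]
detergent 0.48 [319. 174.] [ 0.703 -0.026  0.063]
mug 0.57 [391. 174.] [ 0.714 -0.252  0.007]
scrub_brush 0.85 [315. 172.] [ 0.714 -0.018  0.037]
hanger_hook 0.7 [455. 233.] [ 0.53  -0.44   0.006]
soap_dish 0.67 [171. 227.] [0.553 0.412 0.031]
```

```bash
python3 -c "
import cv2
a=cv2.imread('pics/scene0.png');b=cv2.imread('pics/top0.png')
cv2.imwrite('pics/both0.png',cv2.resize(cv2.vconcat([a,b]),(450,600*1)) if 0 else cv2.hconcat([cv2.resize(a,(400,300)),cv2.resize(b,(400,300))]))"
```

```text
(no output)
```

View pics/scene0.png

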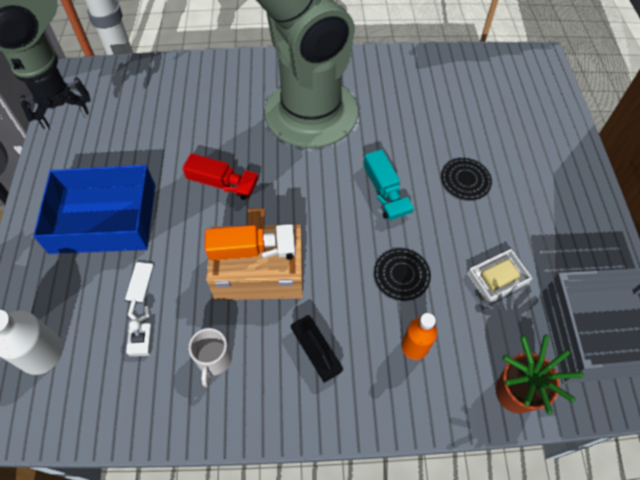

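View pics/top0.png

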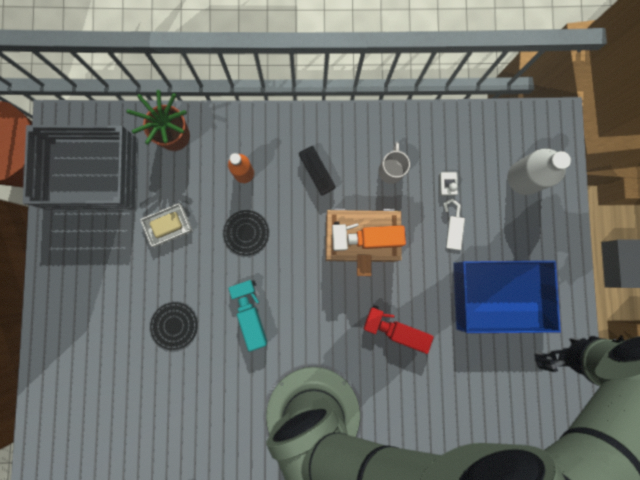

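Candidates for the bottle, by scene pixel:
- Orange with white head on the lid (252,242): this is the one, lying on the lid with its head to +y.
- Red (222,174), turquoise (388,183) and orange detergent (415,340): not it.

Candidates for the mat:
- (402,272), 0.57 m from the base: chosen as the farther one.
- (464,181), 0.48 m from the base.

I'll check the choice in one close crop.

```bash
python3 - <<'E'
from h import *
P={n:bot.grab_frame(n) for n in ['scene','top']}
a=cv2.resize(P['scene']['frame'][185:315,190:320],(400,400),interpolation=cv2.INTER_CUBIC)
b=cv2.resize(P['top']['frame'][195:290,315:420],(400,400),interpolation=cv2.INTER_CUBIC)
cv2.imwrite('pics/crop1.png',cv2.hconcat([a,b])[:,:,::-1])
for n,p in P.items():
    uv,X=cloud(p); c=p['frame'][uv[:,1],uv[:,0]].astype(int)
    m=(abs(X[:,0]-.5)<.15)&(abs(X[:,1]+.16)<.16)&(X[:,2]>.12)
    X,c=X[m],c[m]; print(n,len(X))
    org=(c[:,0]-c[:,2]>120)&(c[:,1]<.62*c[:,0]); wh=(c.min(1)>150)
    for k,mm in (('orange',org),('white',wh)):
        Y=X[mm]; print(k,len(Y),np.round(np.percentile(Y,[2,50,98],axis=0),3).tolist())
    Y=X[org&(X[:,2]>.15)][:,:2]; r=cv2.minAreaRect(Y.astype(np.float32)); print('rect',r)
    for y in np.arange(-.26,-.03,.01):
        s=abs(X[:,1]-y)<.005
        if s.sum(): print(round(y,3),s.sum(),np.round([X[s,0].min(),X[s,0].max(),X[s,2].max()],3))
    # mat & box
    uv,X=cloud(p); c=p['frame'][uv[:,1],uv[:,0]].astype(int)
    m=(np.hypot(X[:,0]-.54,X[:,1]-.19)<.09)&(c.max(1)<55)&(X[:,2]<.02)
    print('mat',cv2.minEnclosingCircle(X[m][:,:2].astype(np.float32)),X[m].mean(0))
    m=(abs(X[:,0]-.5)<.17)&(abs(X[:,1]+.15)<.16)&(abs(X[:,2]-.106)<.008)
    print('lid',cv2.minAreaRect(X[m][:,:2].astype(np.float32)),np.round(np.percentile(X[m],[0,2,50,98,100],axis=0),3).tolist())
E
```

```text
scene 2547
orange 1626 [[0.481, -0.248, 0.124], [0.517, -0.189, 0.16], [0.536, -0.128, 0.165]]
white 731 [[0.475, -0.123, 0.13], [0.514, -0.085, 0.147], [0.543, -0.059, 0.152]]
rect ((0.5057825446128845, -0.18835920095443726), (0.06122098118066788, 0.1257975697517395), 2.604403018951416)
-0.26 1 [0.483 0.483 0.153]
-0.25 98 [0.482 0.536 0.165]
-0.24 135 [0.482 0.538 0.166]
-0.23 142 [0.48  0.537 0.168]
-0.22 134 [0.483 0.537 0.167]
-0.21 137 [0.478 0.537 0.166]
-0.2 138 [0.479 0.536 0.169]
-0.19 139 [0.478 0.536 0.167]
-0.18 141 [0.478 0.536 0.166]
-0.17 135 [0.479 0.535 0.167]
-0.16 138 [0.474 0.535 0.167]
-0.15 139 [0.477 0.533 0.167]
-0.14 134 [0.478 0.532 0.166]
-0.13 108 [0.485 0.545 0.161]
-0.12 101 [0.487 0.545 0.155]
-0.11 89 [0.49  0.543 0.152]
-0.1 68 [0.477 0.54  0.153]
-0.09 140 [0.474 0.542 0.154]
-0.08 148 [0.473 0.552 0.153]
-0.07 158 [0.471 0.552 0.153]
-0.06 124 [0.471 0.552 0.154]
mat ((0.5379809737205505, 0.19994932413101196), 0.07053472101688385) [0.54064106 0.19963358 0.00344634]
lid ((0.49653202295303345, -0.1473643183708191), (0.21159367263317108, 0.19314505159
[... 674 characters left out ...]
.478 0.532 0.166]
-0.17 83 [0.477 0.532 0.165]
-0.16 77 [0.477 0.532 0.166]
-0.15 81 [0.476 0.532 0.167]
-0.14 76 [0.478 0.529 0.162]
-0.13 71 [0.483 0.545 0.158]
-0.12 51 [0.488 0.543 0.154]
-0.11 52 [0.488 0.541 0.15 ]
-0.1 55 [0.474 0.543 0.152]
-0.09 103 [0.474 0.543 0.156]
-0.08 96 [0.472 0.549 0.154]
-0.07 105 [0.472 0.549 0.153]
-0.06 52 [0.473 0.54  0.154]
mat ((0.5389623045921326, 0.1958848088979721), 0.06816474348306656) [0.54129408 0.2010012  0.00222805]
lid ((0.49751442670822144, -0.1500380039215088), (0.2098359912633896, 0.18911345303058624), 88.2689437866211) [[0.403, -0.257, 0.098], [0.412, -0.251, 0.101], [0.524, -0.144, 0.107], [0.587, -0.049, 0.112], [0.594, -0.046, 0.114]]
```

View pics/crop1.png

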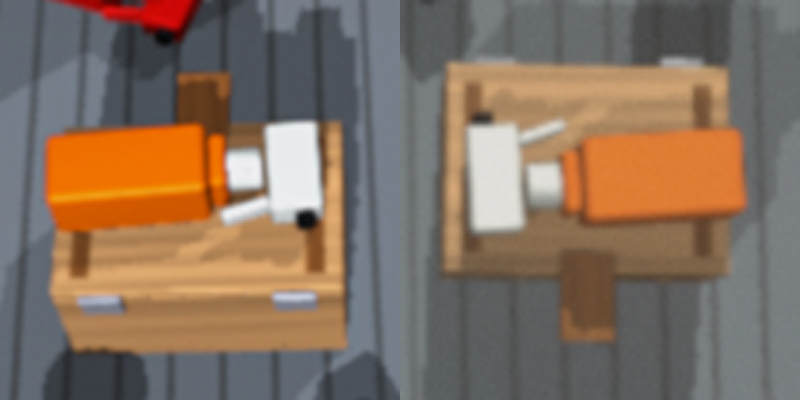

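```bash
cat >> h.py <<'E'
def go(x,y,z,yaw=None):
    s=bot.observe(); R=rot(s['tool_rot']); d=R.T@(np.array([x,y,z])-np.array(s['position']))*1000
    t=0
    if yaw is not None:
        t=-(yaw-rot_yaw(R)); t=(t+np.pi)%(2*np.pi)-np.pi
    print('->',(x,y,z,yaw),'d',np.round(d,1),'turn',round(t,3))
def rot_yaw(R): return np.arctan2(R[1,0],R[0,0])
E
python3 - <<'E'
from h import *
st(); go(.51,-.068,.33,1.614)
p=bot.grab_frame('scene'); uv,X=cloud(p); c=p['frame'][uv[:,1],uv[:,0]].astype(int)
m=(X[:,0]>.538)&(X[:,0]<.57)&(X[:,1]>-.11)&(X[:,1]<-.04)&(X[:,2]>.118)
for a,b in zip(X[m],c[m]): print(np.round(a,3),b)
E
```

```text
1.3 [ 0.2195 -0.5852  0.2313] [-3.142 -0.     0.359] F [ 0.6 -0.8  0.5] g 0.0855
-> (0.51, -0.068, 0.33, 1.614) d [ 453.6 -382.3  -98.7] turn -1.255
[ 0.539 -0.077  0.152] [237 237 239]
[ 0.538 -0.066  0.148] [238 238 240]
[ 0.539 -0.064  0.15 ] [238 238 240]
[ 0.539 -0.062  0.149] [237 238 240]
[ 0.539 -0.092  0.148] [224 227 229]
[ 0.539 -0.09   0.148] [236 236 238]
[ 0.54  -0.088  0.148] [238 237 240]
[ 0.54  -0.085  0.149] [237 237 239]
[ 0.541 -0.083  0.15 ] [236 236 238]
[ 0.539 -0.081  0.147] [235 235 237]
[ 0.541 -0.079  0.15 ] [235 235 237]
[ 0.54  -0.077  0.148] [236 235 237]
[ 0.538 -0.075  0.144] [236 236 238]
[ 0.538 -0.073  0.144] [237 236 239]
[ 0.541 -0.07   0.149] [237 236 238]
[ 0.539 -0.068  0.146] [236 235 237]
[ 0.541 -0.066  0.148] [236 235 237]
[ 0.539 -0.064  0.145] [236 236 238]
[ 0.539 -0.062  0.145] [235 236 238]
[ 0.54  -0.059  0.147] [220 222 226]
[ 0.54  -0.057  0.146] [181 179 179]
[ 0.54  -0.11   0.146] [237 237 240]
[ 0.538 -0.108  0.143] [235 236 238]
[ 0.54  -0.092  0.145] [215 219 221]
[ 0.539 -0.09   0.143] [232 232 234]
[ 0.542 -0.088  0.148] [23
[... 3192 characters left out ...]
 [180 163 148]
[ 0.55  -0.075  0.139] [91 74 61]
[ 0.551 -0.073  0.141] [31 26 23]
[ 0.548 -0.071  0.134] [10 12 15]
[ 0.549 -0.069  0.136] [11 14 17]
[ 0.55  -0.067  0.139] [12 13 16]
[ 0.549 -0.065  0.136] [21 18 18]
[ 0.55  -0.062  0.137] [51 34 24]
[ 0.548 -0.06   0.134] [99 63 39]
[ 0.551 -0.075  0.136] [112  81  54]
[ 0.55  -0.073  0.134] [56 41 29]
[ 0.549 -0.071  0.131] [30 24 21]
[ 0.549 -0.069  0.131] [27 22 21]
[ 0.552 -0.067  0.136] [29 23 20]
[ 0.548 -0.065  0.13 ] [45 28 20]
[ 0.549 -0.063  0.13 ] [75 46 27]
[ 0.552 -0.073  0.132] [110  79  53]
[ 0.551 -0.071  0.13 ] [88 63 42]
[ 0.55  -0.069  0.129] [75 50 33]
[ 0.55  -0.067  0.129] [70 45 28]
[ 0.549 -0.065  0.127] [83 50 26]
```

Emit:
{"api": "move_arm", "payload": {"moves": "0 0 -40 -0.1; 0 0 -80 -0.2; 25 -20 -100 -0.3; 55 -45 -100 -0.4; 85 -70 -100 -0.5; 115 -95 -100 -0.6; 145 -120 -100 -0.7; 175 -145 -100 -0.8; 205 -170 -100 -0.9; 235 -195 -100 -1.0", "grip": 1, "grip_force": 20}}

```text
clock: 2.18
position: [0.3715, -0.3184, 0.3316]
tool_rot: [3.141, 0.001, 1.363]
force: [1.3, -1.0, 0.4]
grip_width: 0.0857
```

```bash
python3 -c "
from h import *
st();go(.5105,-.068,.30,1.614)"
```

```text
2.18 [ 0.3715 -0.3184  0.3316] [3.141e+00 1.000e-03 1.363e+00] F [ 1.3 -1.   0.4] g 0.0857
-> (0.5105, -0.068, 0.3, 1.614) d [273.7  84.5  31.4] turn -0.251
```

Emit:
{"api": "move_arm", "payload": {"moves": "34 11 0 -0.05; 68 21 0 -0.1; 102 32 0 -0.15; 136 42 0 -0.2; 170 53 0 -0.25; 204 63 5 -0.251; 238 74 15 -0.251; 262 81 25 -0.251; 274 84 31 -0.251; 274 84 31 -0.251"}}

```text
clock: 3.02
position: [0.5113, -0.0669, 0.2992]
tool_rot: [-3.14, -0.002, 1.614]
force: [0.1, -0.6, 0.8]
grip_width: 0.0854
```

```bash
python3 -c "
from h import *
s=st();go(.5105,-.068,.17,1.614);go(.5105,-.068,.107,1.614)
p=bot.grab_frame('wrist'); save(p,'wrist1'); print(p['eye'])
uv,X=cloud(p);c=p['frame'][uv[:,1],uv[:,0]].astype(int)
m=(abs(X[:,0]-.5)<.1)&(X[:,1]>-.1)&(X[:,1]<-.04)&(X[:,2]>.12)&(X[:,2]<.17)
X=X[m]
for y in np.arange(-.1,-.05,.005):
  k=abs(X[:,1]-y)<.0025
  if k.sum(): print(round(y,3),np.round([X[k,0].min(),X[k,0].max(),X[k,2].max()],4))
"
```

```text
3.02 [ 0.5113 -0.0669  0.2992] [-3.140e+00 -2.000e-03  1.614e+00] F [ 0.1 -0.6  0.8] g 0.0854
-> (0.5105, -0.068, 0.17, 1.614) d [ -1.3  -0.6 129.2] turn -0.0
-> (0.5105, -0.068, 0.107, 1.614) d [ -1.4  -0.6 192.2] turn -0.0
[ 0.50766163 -0.0019347   0.44161631]
-0.1 [0.4919 0.5355 0.1491]
-0.095 [0.4716 0.5385 0.1498]
-0.09 [0.4715 0.5408 0.1506]
-0.085 [0.4706 0.5405 0.1511]
-0.08 [0.4705 0.5401 0.1506]
-0.075 [0.4707 0.549  0.1508]
-0.07 [0.4706 0.5488 0.1508]
-0.065 [0.4695 0.5484 0.1507]
-0.06 [0.4704 0.5487 0.1505]
-0.055 [0.5053 0.5382 0.148 ]
```

View pics/wrist1.png

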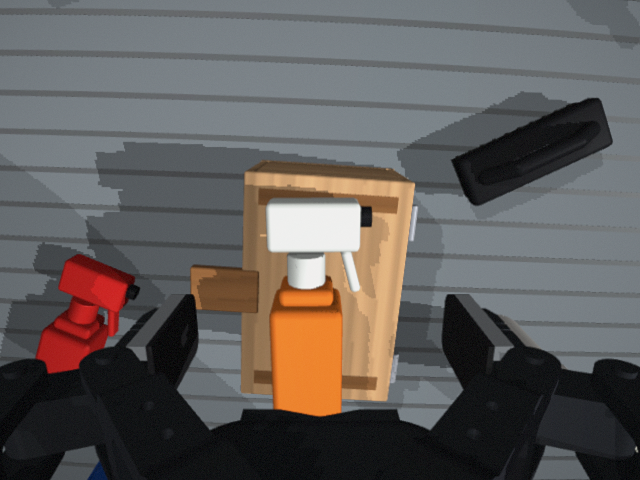

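The wrist view shows the head at (312,225), the nozzle at (365,216) and the trigger at (350,270). The red look-alike is off to the left at (90,300), out of the way. Next I descend with the jaws across head and nozzle.

Emit:
{"api": "move_arm", "payload": {"moves": "-1.3 -1.3 40 0; -1.3 -1.3 75 0; -1.3 -1.3 105 0; -1.3 -1.3 125 0; -1.3 -1.3 140 0; -1.3 -1.3 152 0; -1.3 -1.3 164 0; -1.3 -1.3 176 0; -1.3 -1.3 186 0; -1.3 -1.3 191 0"}}

```text
clock: 3.9
position: [0.5091, -0.072, 0.1083]
tool_rot: [-3.141, 0.0, 1.609]
force: [0.6, 0.5, -0.7]
grip_width: 0.0855
```

Emit:
{"api": "move_arm", "payload": {"moves": "0 0 0 0; 0 0 0 0; 0 0 0 0; 0 0 0 0; 0 0 0 0; 0 0 0 0; 0 0 0 0; 0 0 0 0; 0 0 -2 0; 0 0 -4 0", "grip": 0.4, "grip_force": 20}}

```text
clock: 4.73
position: [0.5095, -0.0712, 0.1134]
tool_rot: [-3.141, -0.0, 1.61]
force: [0.9, -1.3, -3.2]
grip_width: 0.0787
```

Gripped at 78.7 mm, which is head plus nozzle. I'll lift so the bottle swings to hang.

Emit:
{"api": "move_arm", "payload": {"moves": "0 0 -12 0; 0 0 -24 0; 0 0 -36 0; 0 0 -48 0; 0 0 -60 0; 0 0 -72 0; 0 0 -84 0; 0 0 -96 0; 0 0 -108 0; 0 0 -120 0"}}

```text
clock: 5.57
position: [0.5094, -0.0711, 0.2348]
tool_rot: [3.141, -0.0, 1.61]
force: [0.6, -0.3, -4.1]
grip_width: 0.0782
```

Emit:
{"api": "move_arm", "payload": {"moves": "0 0 -12 0; 0 0 -24 0; 0 0 -36 0; 0 0 -48 0; 0 0 -60 0; 0 0 -72 0; 0 0 -80 0; 0 0 -85 0; 0 0 -85 0; 0 0 -85 0"}}

```text
clock: 6.4
position: [0.5094, -0.0712, 0.3182]
tool_rot: [-3.141, -0.0, 1.61]
force: [-0.2, 0.5, -3.5]
grip_width: 0.0787
```

```bash
python3 -c "
from h import *
st()
p=bot.grab_frame('scene'); save(p,'scene2'); q=bot.grab_frame('top')
cv2.imwrite('pics/s2.png',cv2.hconcat([cv2.resize(p['frame'][120:320,160:360],(400,400)),cv2.resize(q['frame'][150:300,280:430],(400,400))])[:,:,::-1])
uv,X=cloud(p);c=p['frame'][uv[:,1],uv[:,0]].astype(int)
o=(c[:,0]-c[:,2]>130)&(c[:,1]<.5*c[:,0])&(abs(X[:,1]+.1)<.2)&(abs(X[:,0]-.5)<.15)&(X[:,2]>.115)
Y=X[o]
for z in np.arange(.11,.3,.02):
  k=abs(Y[:,2]-z)<.01
  if k.sum()>5: print(round(z,2),k.sum(),np.round(np.percentile(Y[k],[3,97],axis=0),3).tolist())
"
```

```text
6.4 [ 0.5094 -0.0712  0.3182] [-3.141 -0.     1.61 ] F [-0.2  0.5 -3.5] g 0.0787
0.19 40 [[0.526, -0.166, 0.184], [0.53, -0.128, 0.2]]
0.21 179 [[0.489, -0.176, 0.201], [0.531, -0.119, 0.22]]
0.23 227 [[0.484, -0.168, 0.221], [0.531, -0.107, 0.239]]
0.25 250 [[0.485, -0.157, 0.241], [0.53, -0.096, 0.259]]
0.27 221 [[0.482, -0.145, 0.26], [0.53, -0.086, 0.279]]
0.29 296 [[0.48, -0.135, 0.281], [0.529, -0.1, 0.299]]
```

View pics/s2.png

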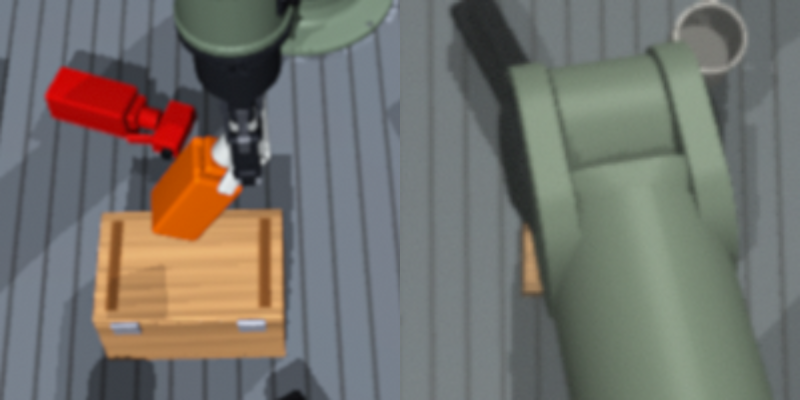

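The bottle hangs about 28° off vertical with its base toward −y, held there by pad friction. I'll straighten it against the fixed box's +y side wall: carry it past the wall, lower it, and draw it back gently until its face lies flush.

Emit:
{"api": "move_arm", "payload": {"moves": "20 0 0 0; 45 0 0 0; 70 0 0 0; 95 0 0 0; 120 0 0 0; 140 0 0 0; 152 0 0 0; 160 0 20 0; 162 0 45 0; 162 0 70 0"}}

```text
clock: 7.33
position: [0.503, 0.0916, 0.2473]
tool_rot: [3.141, -0.0, 1.611]
force: [-0.1, 0.2, -3.1]
grip_width: 0.0783
```

Emit:
{"api": "move_arm", "payload": {"moves": "0 0 25 0; 0 0 45 0; 0 0 60 0; -10 0 63 0; -25 0 63 0; -40 0 63 0; -55 0 63 0; -65 0 63 0; -75 0 63 0; -80 0 63 0"}}

```text
clock: 8.17
position: [0.5065, 0.0093, 0.1856]
tool_rot: [3.141, 0.0, 1.609]
force: [0.3, 1.5, -2.9]
grip_width: 0.0786
```

```bash
cat >> h.py <<'E'
def tilt(name='scene',zmin=.115,yc=0,r=.25,xr=(.4,.65)):
    p=bot.grab_frame(name); uv,X=cloud(p);c=p['frame'][uv[:,1],uv[:,0]].astype(int)
    o=(c[:,0]-c[:,2]>130)&(c[:,1]<.5*c[:,0])&(abs(X[:,1]-yc)<r)&(X[:,0]>xr[0])&(X[:,0]<xr[1])&(X[:,2]>zmin)
    Y=X[o]
    for z in np.arange(.01,.34,.02):
        k=abs(Y[:,2]-z)<.01
        if k.sum()>5: print(round(z,2),k.sum(),np.round(np.percentile(Y[k],[3,97],axis=0)[:,:2],3).tolist())
    return p
E
python3 -c "
from h import *
st();tilt(zmin=.03)"
```

```text
8.17 [0.5065 0.0093 0.1856] [3.141 0.    1.609] F [ 0.3  1.5 -2.9] g 0.0786
0.05 84 [[0.521, -0.036], [0.526, 0.011]]
0.07 96 [[0.511, -0.034], [0.526, 0.014]]
0.09 102 [[0.508, -0.031], [0.526, 0.016]]
0.11 111 [[0.507, -0.029], [0.526, 0.021]]
0.13 95 [[0.491, -0.026], [0.525, 0.025]]
0.15 150 [[0.474, -0.023], [0.525, 0.0]]
0.17 31 [[0.481, -0.012], [0.514, -0.001]]
```

Emit:
{"api": "move_arm", "payload": {"moves": "-4 0 0 0; -8 0 0 0; -12 0 0 0; -15 0 0 0; -17 0 0 0; -19 0 0 0; -21 0 0 0; -22 0 0 0; -22 0 0 0; -22 0 0 0"}}

```text
clock: 9.05
position: [0.5072, -0.0113, 0.1853]
tool_rot: [-3.142, -0.0, 1.61]
force: [-1.0, 0.9, -3.7]
grip_width: 0.0788
```

```bash
python3 -c "
from h import *
st();tilt(zmin=.03)"
```

```text
9.05 [ 0.5072 -0.0113  0.1853] [-3.142 -0.     1.61 ] F [-1.   0.9 -3.7] g 0.0788
0.03 7 [[0.52, -0.037], [0.524, 0.007]]
0.05 77 [[0.521, -0.036], [0.526, 0.01]]
0.07 94 [[0.52, -0.037], [0.526, 0.012]]
0.09 89 [[0.52, -0.036], [0.525, 0.014]]
0.11 98 [[0.514, -0.035], [0.526, 0.012]]
0.13 71 [[0.508, -0.035], [0.526, 0.016]]
0.15 127 [[0.477, -0.034], [0.523, 0.016]]
0.17 6 [[0.493, -0.027], [0.516, -0.022]]
```

Upright now, with the faces vertical to within 1–2°. Carry it to the mat.

```bash
python3 -c "
from h import *
go(.549,.199,.197);go(.549,.199,.165)"
```

```text
-> (0.549, 0.199, 0.197, None) d [208.5  50.  -11.7] turn 0
-> (0.549, 0.199, 0.165, None) d [208.5  50.   20.3] turn 0
```

Emit:
{"api": "move_arm", "payload": {"moves": "6 0 -4 0; 16 1 -8 0; 30 4 -12 0; 48 9 -12 0; 68 15 -12 0; 88 20 -12 0; 108 26 -12 0; 128 32 -12 0; 148 38 -12 0; 165 42 -12 0"}}

```text
clock: 9.93
position: [0.5428, 0.1585, 0.1978]
tool_rot: [3.141, -0.001, 1.611]
force: [-0.5, 0.3, -3.3]
grip_width: 0.0785
```

Emit:
{"api": "move_arm", "payload": {"moves": "14 2 0 0; 26 4 0 0; 34 6 0 0; 40 7 0 0; 43 8 2 0; 43 8 6 0; 43 8 11 0; 43 8 16 0; 43 8 21 0; 43 8 25 0"}}

```text
clock: 10.77
position: [0.549, 0.1979, 0.1715]
tool_rot: [-3.141, 0.0, 1.609]
force: [0.4, -0.1, -3.7]
grip_width: 0.0784
```

```bash
python3 -c "
from h import *
st();p=tilt(zmin=.02,yc=.2,r=.1)
uv,X=cloud(p)"
```

```text
10.77 [0.549  0.1979 0.1715] [-3.141  0.     1.609] F [ 0.4 -0.1 -3.7] g 0.0784
0.03 54 [[0.561, 0.17], [0.568, 0.208]]
0.05 62 [[0.561, 0.17], [0.568, 0.205]]
0.07 83 [[0.56, 0.171], [0.568, 0.218]]
0.09 95 [[0.563, 0.173], [0.568, 0.22]]
0.11 66 [[0.558, 0.174], [0.568, 0.221]]
0.13 155 [[0.518, 0.173], [0.568, 0.196]]
0.15 55 [[0.522, 0.181], [0.56, 0.195]]
```

Emit:
{"api": "move_arm", "payload": {"moves": "0 0 1 0; 0 0 2 0; 0 0 3 0; 0 0 4 0; 0 0 5 0; 0 0 6 0; 0 0 7 0; 0 0 8 0; 0 0 9 0; 0 0 10 0"}}

```text
clock: 11.65
position: [0.5491, 0.1985, 0.1622]
tool_rot: [-3.142, -0.0, 1.61]
force: [0.4, 0.7, -4.0]
grip_width: 0.079
```

Emit:
{"api": "move_arm", "payload": {"moves": "0 0 0.6 0; 0 0 1.2 0; 0 0 1.8 0; 0 0 2.4 0; 0 0 3 0; 0 0 3.6 0; 0 0 4.2 0; 0 0 4.8 0; 0 0 5.4 0; 0 0 6 0"}}

```text
clock: 12.48
position: [0.5507, 0.1993, 0.159]
tool_rot: [3.137, -0.001, 1.609]
force: [-5.3, -5.5, 43.8]
grip_width: 0.0788
```

Contact, and pressed too far (44 N at the wrist). Ease back before releasing.

Emit:
{"api": "move_arm", "payload": {"moves": "0 0 -1 0; 0 0 -2 0; 0 0 -3 0; 0 0 -3.5 0; 0 0 -3.5 0; 0 0 -3.5 0; 0 0 -3.5 0; 0 0 -3.5 0; 0 0 -3.5 0; 0 0 -3.5 0"}}

```text
clock: 13.32
position: [0.5489, 0.1984, 0.1597]
tool_rot: [-3.141, 0.0, 1.61]
force: [-0.9, -1.0, -1.9]
grip_width: 0.0788
```

```bash
python3 -c "
from h import *
st();p=tilt(zmin=.02,yc=.2,r=.1)"
```

```text
13.32 [0.5489 0.1984 0.1597] [-3.141  0.     1.61 ] F [-0.9 -1.  -1.9] g 0.0788
0.03 61 [[0.558, 0.17], [0.566, 0.207]]
0.05 64 [[0.56, 0.171], [0.566, 0.207]]
0.07 84 [[0.56, 0.172], [0.566, 0.219]]
0.09 83 [[0.558, 0.174], [0.567, 0.221]]
0.11 100 [[0.517, 0.174], [0.567, 0.196]]
0.13 130 [[0.519, 0.175], [0.562, 0.196]]
```

Emit:
{"api": "move_arm", "payload": {"moves": "0 0 0 0; 0 0 0 0; 0 0 0 0; 0 0 0 0; 0 0 0 0; 0 0 0 0; 0 0 -2 0; 0 0 -6 0; 0 0 -12 0; 0 0 -20 0", "grip": 1}}

```text
clock: 14.2
position: [0.5489, 0.1985, 0.1803]
tool_rot: [-3.141, 0.0, 1.61]
force: [0.1, 0.1, -0.6]
grip_width: 0.0853
```

```bash
python3 -c "
from h import *
st();p=tilt(zmin=.02,yc=.2,r=.1)"
```

```text
14.2 [0.5489 0.1985 0.1803] [-3.141  0.     1.61 ] F [ 0.1  0.1 -0.6] g 0.0853
0.03 69 [[0.558, 0.169], [0.564, 0.208]]
0.05 66 [[0.558, 0.168], [0.565, 0.21]]
0.07 86 [[0.558, 0.168], [0.565, 0.216]]
0.09 83 [[0.558, 0.169], [0.565, 0.217]]
0.11 128 [[0.515, 0.168], [0.565, 0.215]]
0.13 68 [[0.52, 0.171], [0.556, 0.185]]
```

The bottle stands free on the mat. Next I go above the lid tab.

Emit:
{"api": "move_arm", "payload": {"moves": "0 0 -35 0; 0 0 -70 0; 0 0 -105 0; -20 -8 -130 0.12; -52 -22 -150 0.24; -86 -36 -150 0.36; -120 -50 -150 0.48; -154 -64 -150 0.6; -188 -79 -150 0.72; -222 -93 -150 0.84"}}

```text
clock: 15.08
position: [0.4638, -0.0284, 0.3306]
tool_rot: [3.141, -0.001, 0.764]
force: [1.1, -0.8, 0.2]
grip_width: 0.0852
```

```bash
python3 -c "
from h import *
st();go(.42,-.15,.30,-.02)"
```

```text
15.08 [ 0.4638 -0.0284  0.3306] [ 3.141e+00 -1.000e-03  7.640e-01] F [ 1.1 -0.8  0.2] g 0.0852
-> (0.42, -0.15, 0.3, -0.02) d [-115.8   57.5   30.5] turn 0.784
```

Emit:
{"api": "move_arm", "payload": {"moves": "-17 8 0 0.12; -34 16 0 0.24; -51 24 0 0.36; -68 32 0 0.48; -85 40 0 0.6; -98 48 0 0.7; -108 54 10 0.784; -116 57 20 0.784; -116 57 30 0.784; -116 57 30 0.784"}}

```text
clock: 15.92
position: [0.4206, -0.1483, 0.2986]
tool_rot: [-3.141, 0.001, -0.014]
force: [0.6, 0.7, 0.7]
grip_width: 0.0854
```

```bash
python3 -c "
from h import *
st()
p=bot.grab_frame('wrist'); save(p,'wrist3')
for l in ['lid_tab','lid_hinge']:
  for r in bot.pinpoint(p,l)[:2]: print(l,round(r['conf'],2),np.round(r['at']),np.round(w(p,r['at'])[0],3))
for n,q in (('wrist',p),('scene',bot.grab_frame('scene'))):
  uv,X=cloud(q)
  m=(X[:,0]>.38)&(X[:,0]<.437)&(abs(X[:,1]+.15)<.06)&(X[:,2]>.095)&(X[:,2]<.125)
  print(n,'tab',m.sum(),np.round(np.percentile(X[m],[2,50,98],axis=0),4).tolist(),cv2.minAreaRect(X[m][:,:2].astype(np.float32)))
  m=(X[:,0]>.46)&(X[:,0]<.62)&(abs(X[:,1]+.15)<.13)&(X[:,2]>.1)&(X[:,2]<.12)
  print('lid',m.sum(),np.round(np.percentile(X[m],[1,50,99],axis=0),4).tolist())
  for lo,hi in ((.46,.5),(.5,.54),(.54,.58)):
    k=m&(X[:,0]>lo)&(X[:,0]<hi); print(lo,np.round(np.percentile(X[k,1],[1,99]),4))
"
```

```text
15.92 [ 0.4206 -0.1483  0.2986] [-3.141e+00  1.000e-03 -1.400e-02] F [0.6 0.7 0.7] g 0.0854
lid_tab 0.92 [316. 211.] [ 0.485 -0.149  0.441]
wrist tab 2123 [[0.4012, -0.1644, 0.1079], [0.4193, -0.1457, 0.1096], [0.4363, -0.1264, 0.1111]] ((0.4186182916164398, -0.14548806846141815), (0.03987918794155121, 0.03666515275835991), 89.42271423339844)
lid 41957 [[0.4613, -0.2504, 0.1059], [0.5202, -0.1475, 0.1078], [0.573, -0.0458, 0.1096]]
0.46 [-0.2496 -0.045 ]
0.5 [-0.2505 -0.0458]
0.54 [-0.2511 -0.0467]
scene tab 222 [[0.4015, -0.1633, 0.1058], [0.4192, -0.1443, 0.1096], [0.4359, -0.1257, 0.1141]] ((0.41797491908073425, -0.14564259350299835), (0.040004026144742966, 0.037871673703193665), 89.90996551513672)
lid 4798 [[0.4616, -0.2513, 0.1021], [0.5277, -0.1461, 0.1076], [0.5887, -0.0441, 0.1125]]
0.46 [-0.2502 -0.0433]
0.5 [-0.2513 -0.0437]
0.54 [-0.2524 -0.0449]
```

View pics/wrist3.png

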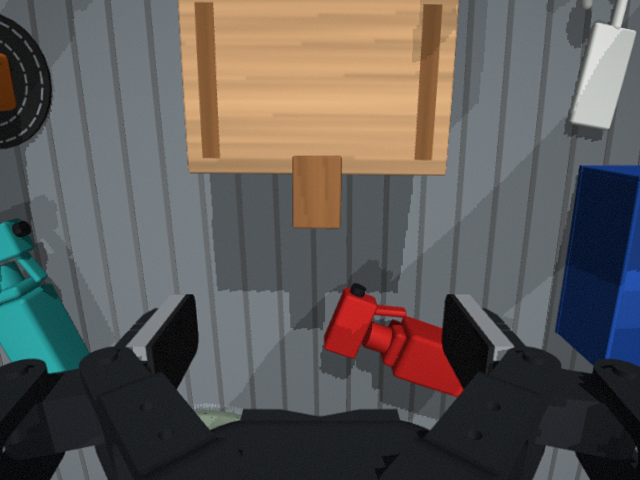

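The wrist view shows the tab at (317,190), with nothing near the fingers' path; the red bottle at (385,340) lies lower and clear of it. Now I descend and pinch the tab.

Emit:
{"api": "move_arm", "payload": {"moves": "-2 -1 35 0; -5 -3 70 0; -5 -3 105 0; -5 -3 135 0; -5 -3 160 0; -5 -3 180 0; -5 -3 195 0; -5 -3 207 0; -5 -3 215 0; -5 -3 218 0"}}

```text
clock: 16.95
position: [0.4164, -0.1452, 0.0812]
tool_rot: [-3.141, 0.001, -0.014]
force: [-1.1, 0.5, -0.1]
grip_width: 0.0852
```

Emit:
{"api": "move_arm", "payload": {"moves": "0 0 0 0; 0 0 0 0; 0 0 0 0; 0 0 0 0; 0 0 0 0; 0 0 0 0; 0 0 0 0; 0 0 0 0; 0 0 0 0; 0 0 0 0", "grip": 0.2, "grip_force": 30}}

```text
clock: 17.78
position: [0.4166, -0.1455, 0.0825]
tool_rot: [3.141, -0.001, -0.014]
force: [-2.0, 2.7, 7.9]
grip_width: 0.0396
```

Emit:
{"api": "move_arm", "payload": {"moves": "1 0 -15 0; 3.4 0 -29.5 0; 7 0 -44 0; 12 0 -58 0; 18 0 -71 0; 25 0 -84 0; 33 0 -97 0; 42.5 0 -108 0; 53 0 -119 0; 64 0 -128.5 0"}}

```text
clock: 18.62
position: [0.4798, -0.1469, 0.2112]
tool_rot: [3.141, 0.001, -0.015]
force: [-0.5, -2.8, -6.7]
grip_width: 0.0395
```

Emit:
{"api": "move_arm", "payload": {"moves": "12 0 -9 0; 24.5 0 -16.5 0; 38 0 -23 0; 52 0 -28 0; 66 0 -32 0; 81 0.5 -35 0; 95.5 1 -36.5 0; 110 1 -37 0; 125 1 -36 0; 134 1 -34.5 0"}}

```text
clock: 19.45
position: [0.6149, -0.15, 0.2453]
tool_rot: [3.141, -0.0, -0.015]
force: [-2.1, -4.0, 7.4]
grip_width: 0.0396
```

```bash
python3 -c "
from h import *
s=st(); x,y,z=s['position']; print('angle approx',np.degrees(np.arctan2(z+.0225-.1,.5865-x))-1.5)"
```

```text
19.45 [ 0.6149 -0.15    0.2453] [ 3.141 -0.    -0.015] F [-2.1 -4.   7.4] g 0.0396
angle approx 98.11172845642909
```

Emit:
{"api": "move_arm", "payload": {"moves": "2.5 0 0.5 0; 5 0 1 0; 7.5 0 1.5 0; 10 0 2 0; 12 0 2.5 0; 14 0 3 0; 16 0 3.5 0; 18 0 4 0; 19 0 4.5 0; 20 0 4.5 0"}}

```text
clock: 20.28
position: [0.6341, -0.1504, 0.2406]
tool_rot: [3.141, -0.0, -0.015]
force: [-3.1, -5.3, 2.3]
grip_width: 0.0396
```

```bash
python3 -c "
from h import *
s=st(); x,y,z=s['position']; print('angle approx',np.degrees(np.arctan2(z+.0225-.1,.5865-x))-1.5)"
```

```text
20.28 [ 0.6341 -0.1504  0.2406] [ 3.141 -0.    -0.015] F [-3.1 -5.3  2.3] g 0.0396
angle approx 104.7600857789109
```

Emit:
{"api": "move_arm", "payload": {"moves": "1 0 0.3 0; 2 0 0.6 0; 3 0 1 0; 4 0 1.3 0; 5 0 1.6 0; 6 0 2 0; 7 0 2.3 0; 8 0 2.6 0; 9 0 3 0; 10 0 3.3 0"}}

```text
clock: 21.12
position: [0.6411, -0.1506, 0.2377]
tool_rot: [3.141, 0.006, -0.015]
force: [-28.5, -0.7, 18.3]
grip_width: 0.0395
```

The stop is reached: the force rises to about 28 N and motion stalls. Release and go straight up.

Emit:
{"api": "move_arm", "payload": {"moves": "-1.5 0 0 0; -1.5 0 0 0; -1.5 0 0 0; -1.5 0 0 0; -1.5 0 0 0; -1.5 0 0 0; -1.5 0 -15 0; -1.5 0 -45 0; -1.5 0 -80 0; -1.5 0 -115 0", "grip": 1}}

```text
clock: 21.95
position: [0.6423, -0.1497, 0.3531]
tool_rot: [-3.141, 0.001, -0.014]
force: [0.3, -0.0, 0.3]
grip_width: 0.0853
```

```bash
python3 -c "
from h import *
st()
p=tilt(zmin=.02,yc=.2,r=.1); save(p,'scene4')
uv,X=cloud(p)
m=(X[:,0]>.57)&(X[:,0]<.72)&(X[:,1]>-.25)&(X[:,1]<-.05)&(X[:,2]>.11)&(X[:,2]<.235)&(abs(X[:,1]+.15)>.03)
Y=X[m]; print(len(Y),np.polyfit(Y[:,2],Y[:,0],1), 'angle',90+np.degrees(np.arctan(np.polyfit(Y[:,2],Y[:,0],1)[0])))
"
```

```text
21.95 [ 0.6423 -0.1497  0.3531] [-3.141e+00  1.000e-03 -1.400e-02] F [ 0.3 -0.   0.3] g 0.0853
0.03 64 [[0.558, 0.169], [0.564, 0.208]]
0.05 70 [[0.557, 0.169], [0.564, 0.208]]
0.07 85 [[0.557, 0.168], [0.564, 0.215]]
0.09 87 [[0.558, 0.168], [0.565, 0.217]]
0.11 135 [[0.514, 0.167], [0.564, 0.217]]
0.13 64 [[0.517, 0.172], [0.557, 0.185]]
1050 [0.2153706  0.57321224] angle 102.15417441262161
```

View pics/scene4.png

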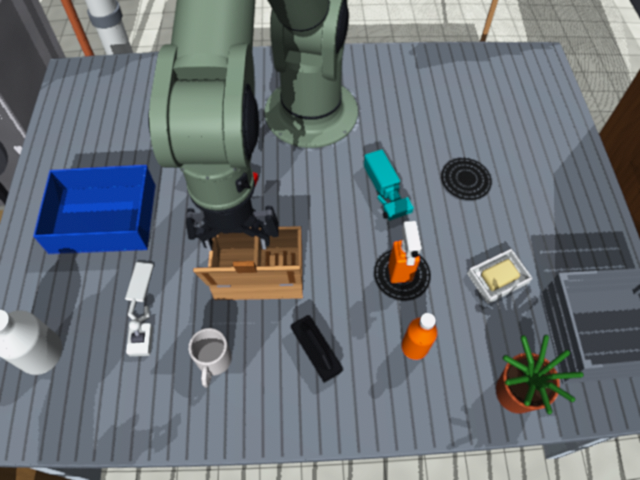

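The lid stands at about 102–103°, at its stop. The bottle stands on the mat at (402,262), and the empty bay is on the left at (235,250). Next I go over the bottle for the second grasp.

Emit:
{"api": "move_arm", "payload": {"moves": "-6 -20 0 0; -17 -54 0 -0.01; -29 -91 0 -0.02; -41 -128 0 -0.03; -53 -165 0 -0.05; -65 -202 0 -0.05; -77 -239 0 -0.05; -89 -276 5 -0.05; -100 -313 10 -0.05; -110 -344 15 -0.05"}}

```text
clock: 22.83
position: [0.5365, 0.1984, 0.337]
tool_rot: [-3.141, -0.001, 0.037]
force: [0.3, 0.4, -0.4]
grip_width: 0.0854
```

```bash
python3 -c "
from h import *
st()
p=bot.grab_frame('wrist'); save(p,'wrist5')
uv,X=cloud(p);c=p['frame'][uv[:,1],uv[:,0]].astype(int)
m=(abs(X[:,0]-.54)<.08)&(abs(X[:,1]-.196)<.06)&(X[:,2]>.165)&(X[:,2]<.21)
print(m.sum(),np.round(np.percentile(X[m],[1,50,99],axis=0),4).tolist())
k=m&(X[:,2]>.19)&(c.min(1)>100); r=cv2.minAreaRect(X[k][:,:2].astype(np.float32)); print(r)
"
```

```text
22.83 [0.5365 0.1984 0.337 ] [-3.141e+00 -1.000e-03  3.700e-02] F [ 0.3  0.4 -0.4] g 0.0854
4164 [[0.5068, 0.18, 0.1843], [0.5451, 0.194, 0.1983], [0.5827, 0.2075, 0.2002]]
((0.5401461124420166, 0.19353583455085754), (0.0693688690662384, 0.027667401358485222), 1.562172532081604)
```

View pics/wrist5.png

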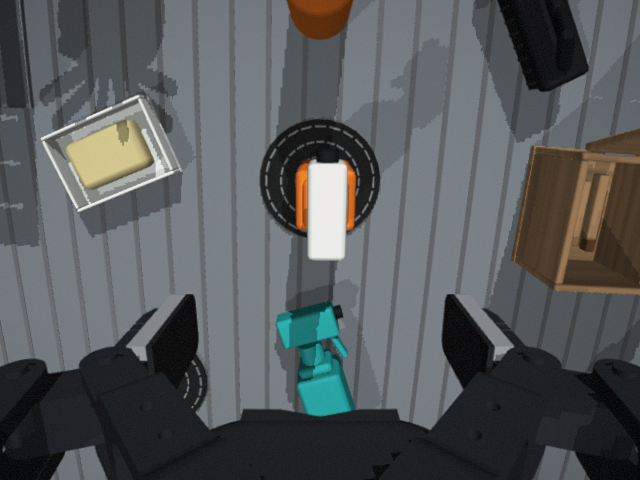

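The wrist view shows the head at (328,210), square to the jaws, with the nozzle at (327,155); the base is fully on the mat. Descend and grip the head across its 28 mm.

Emit:
{"api": "move_arm", "payload": {"moves": "0 3 35 0; -1 5 65 0; -1 5 90 0; -1 5 110 0; -1 5 128 0; -1 5 142 0; -1 5 155 0; -1 5 165 0; -1 5 172 0; -1 5 176 0"}}

```text
clock: 23.72
position: [0.5367, 0.1907, 0.1603]
tool_rot: [3.141, 0.001, 0.036]
force: [-0.5, 0.7, -0.3]
grip_width: 0.0852
```

Emit:
{"api": "move_arm", "payload": {"moves": "0 0 0 0; 0 0 0 0; 0 0 0 0; 0 0 0 0; 0 0 0 0; 0 0 0 0; 0 0 0 0; 0 0 0 0; 0 0 0 0; 0 0 0 0", "grip": 0.15, "grip_force": 40}}

```text
clock: 24.55
position: [0.5371, 0.191, 0.1615]
tool_rot: [-3.141, -0.001, 0.036]
force: [-0.3, 1.2, 6.1]
grip_width: 0.0279
```

Emit:
{"api": "move_arm", "payload": {"moves": "0 0 -3 0; 0 0 -10 0; 0 0 -22 0; 0 0 -38 0; 0 0 -56 0; 0 0 -76 0; 0 0 -98 0; 0 0 -120 0; 0 0 -140 0; 0 0 -152 0"}}

```text
clock: 25.38
position: [0.537, 0.1908, 0.3163]
tool_rot: [-3.141, -0.002, 0.036]
force: [0.2, -0.8, -3.1]
grip_width: 0.0277
```

```bash
python3 -c "
from h import *
st();tilt(zmin=.1,yc=.2,r=.1); go(.508,-.1985,.318,0.0)"
```

```text
25.38 [0.537  0.1908 0.3163] [-3.141e+00 -2.000e-03  3.600e-02] F [ 0.2 -0.8 -3.1] g 0.0277
0.17 81 [[0.559, 0.168], [0.565, 0.214]]
0.19 113 [[0.558, 0.167], [0.565, 0.214]]
0.21 109 [[0.559, 0.167], [0.565, 0.214]]
0.23 121 [[0.558, 0.167], [0.564, 0.213]]
0.25 124 [[0.547, 0.166], [0.564, 0.213]]
0.27 159 [[0.517, 0.165], [0.564, 0.214]]
0.29 68 [[0.521, 0.17], [0.556, 0.181]]
-> (0.508, -0.1985, 0.318, 0.0) d [-43.3 388.3  -1.1] turn 0.036
```

Emit:
{"api": "move_arm", "payload": {"moves": "-1 8 0 0; -3 22 0 0; -5 42 0 0; -8 66 0 0.01; -11 92 0 0.02; -14 118 0 0.03; -17 144 0 0.04; -20 170 0 0.05; -22 196 0 0.05; -25 222 0 0.05"}}

```text
clock: 26.27
position: [0.5183, -0.0348, 0.312]
tool_rot: [3.141, 0.002, -0.015]
force: [0.8, 0.6, -3.5]
grip_width: 0.0278
```

Emit:
{"api": "move_arm", "payload": {"moves": "-3 26 0 0; -6 52 0 0; -9 78 0 0; -11 102 0 0; -13 124 0 0; -15 142 0 0; -17 155 0 0; -18 162 0 0; -18 166 0 0; -18 166 0 0"}}

```text
clock: 27.1
position: [0.4987, -0.1985, 0.3125]
tool_rot: [-3.141, 0.001, -0.015]
force: [-1.0, -0.3, -3.2]
grip_width: 0.0274
```

```bash
python3 -c "
from h import *
st();p=tilt(zmin=.12,yc=-.2,r=.1)
q=bot.grab_frame('wrist')
cv2.imwrite('pics/s6.png',cv2.hconcat([cv2.resize(p['frame'][150:320,150:350],(400,340)),cv2.resize(q['frame'],(400,340))])[:,:,::-1])
go(.508,-.1985,.166,-.02)"
```

```text
27.1 [ 0.4987 -0.1985  0.3125] [-3.141e+00  1.000e-03 -1.500e-02] F [-1.  -0.3 -3.2] g 0.0274
0.17 87 [[0.521, -0.22], [0.526, -0.173]]
0.19 116 [[0.521, -0.221], [0.525, -0.173]]
0.21 116 [[0.521, -0.218], [0.526, -0.173]]
0.23 122 [[0.521, -0.219], [0.525, -0.173]]
0.25 112 [[0.521, -0.22], [0.526, -0.173]]
0.27 153 [[0.476, -0.222], [0.524, -0.171]]
0.29 41 [[0.484, -0.19], [0.516, -0.178]]
-> (0.508, -0.1985, 0.166, -0.02) d [  8.8   1.3 146.7] turn 0.006
```

View pics/s6.png

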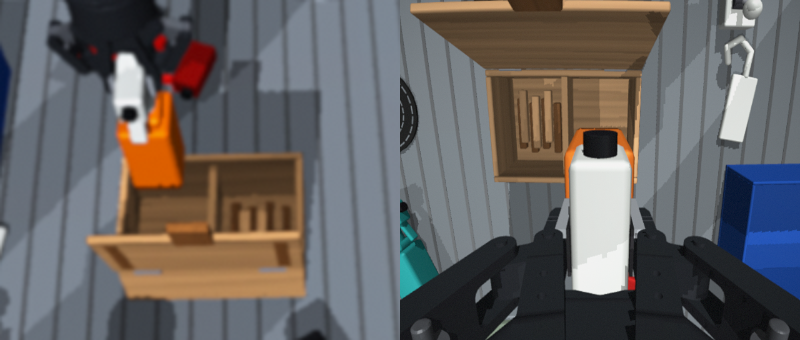

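The left panel shows the bottle upright over the empty bay at (150,140), and the right panel shows the pegs in the other bay. Lower it in.

Emit:
{"api": "move_arm", "payload": {"moves": "4 1 6 0; 8 1 18 0; 8 1 36 0; 8 1 56 0; 8 1 76 0; 8 1 95 0; 8 1 111 0; 8 1 123 0; 8 1 131 0; 8 1 136 0"}}

```text
clock: 28.03
position: [0.5071, -0.1983, 0.1753]
tool_rot: [-3.141, 0.002, -0.013]
force: [-0.7, 1.0, -3.0]
grip_width: 0.0276
```

Emit:
{"api": "move_arm", "payload": {"moves": "0 0 0.5 0; 0 0 1 0; 0 0 1.5 0; 0 0 2 0; 0 0 2.5 0; 0 0 3 0; 0 0 3.5 0; 0 0 4 0; 0 0 4.5 0; 0 0 5 0"}}

```text
clock: 28.87
position: [0.5073, -0.1989, 0.1719]
tool_rot: [-3.142, -0.0, -0.014]
force: [-0.6, 0.6, -2.4]
grip_width: 0.0278
```

Emit:
{"api": "move_arm", "payload": {"moves": "0 0 0.3 0; 0 0 0.6 0; 0 0 0.9 0; 0 0 1.2 0; 0 0 1.5 0; 0 0 1.8 0; 0 0 2.1 0; 0 0 2.4 0; 0 0 2.7 0; 0 0 3 0"}}

```text
clock: 29.7
position: [0.5073, -0.1989, 0.169]
tool_rot: [-3.142, -0.0, -0.014]
force: [0.1, -0.2, -3.9]
grip_width: 0.0275
```

Emit:
{"api": "move_arm", "payload": {"moves": "0 0 0.2 0; 0 0 0.4 0; 0 0 0.6 0; 0 0 0.8 0; 0 0 1 0; 0 0 1.2 0; 0 0 1.4 0; 0 0 1.6 0; 0 0 1.8 0; 0 0 2 0"}}

```text
clock: 30.53
position: [0.5073, -0.1989, 0.167]
tool_rot: [-3.142, -0.0, -0.014]
force: [-0.4, -0.1, -2.7]
grip_width: 0.0277
```

Emit:
{"api": "move_arm", "payload": {"moves": "0 0 0.2 0; 0 0 0.4 0; 0 0 0.6 0; 0 0 0.8 0; 0 0 1 0; 0 0 1.2 0; 0 0 1.4 0; 0 0 1.6 0; 0 0 1.8 0; 0 0 2 0"}}

```text
clock: 31.37
position: [0.5076, -0.1988, 0.1654]
tool_rot: [3.142, -0.001, -0.014]
force: [-2.0, 2.0, 9.5]
grip_width: 0.0275
```

Light contact with the floor (about 12 N on top of the bottle's weight). Ease off half a millimetre, release and retreat.

Emit:
{"api": "move_arm", "payload": {"moves": "0 0 -0.5 0; 0 0 -0.5 0; 0 0 -0.5 0; 0 0 -0.5 0; 0 0 -0.5 0; 0 0 -0.5 0; 0 0 -0.5 0; 0 0 -0.5 0; 0 0 -0.5 0; 0 0 -0.5 0", "grip": 1}}

```text
clock: 32.2
position: [0.5073, -0.1989, 0.1655]
tool_rot: [-3.142, 0.0, -0.014]
force: [0.6, 0.3, -0.5]
grip_width: 0.0855
```

Emit:
{"api": "move_arm", "payload": {"moves": "0 0 -4 0; 0 0 -12 0; 0 0 -25 0; 0 0 -45 0; 0 0 -70 0; 0 0 -100 0; 0 0 -130 0; -20 0 -155 0; -45 0 -165 0; -70 0 -165 0"}}

```text
clock: 33.03
position: [0.4374, -0.1979, 0.3335]
tool_rot: [3.14, -0.004, -0.014]
force: [0.5, -0.2, 0.2]
grip_width: 0.0856
```

```bash
python3 -c "
from h import *
st();p=tilt(zmin=.02,yc=-.2,r=.1)
q=bot.grab_frame('top')
uv,X=cloud(p)
m=(X[:,0]>.57)&(X[:,0]<.72)&(X[:,1]>-.25)&(X[:,1]<-.05)&(X[:,2]>.11)&(X[:,2]<.235)&(abs(X[:,1]+.15)>.03)
Y=X[m]; print('lid',len(Y),90+np.degrees(np.arctan(np.polyfit(Y[:,2],Y[:,0],1)[0])))
c=p['frame'][uv[:,1],uv[:,0]].astype(int)
k=(c.min(1)>150)&(abs(X[:,0]-.51)<.06)&(abs(X[:,1]+.2)<.05)&(X[:,2]>.15)&(X[:,2]<.23);print('head',np.round(np.percentile(X[k],[2,50,98],axis=0),3).tolist())
save(p,'scene7')"
```

```text
33.03 [ 0.4374 -0.1979  0.3335] [ 3.14  -0.004 -0.014] F [ 0.5 -0.2  0.2] g 0.0856
0.11 19 [[0.487, -0.216], [0.528, -0.172]]
0.13 128 [[0.487, -0.218], [0.531, -0.172]]
lid 1054 102.10053708555029
head [[0.479, -0.211, 0.193], [0.515, -0.197, 0.202], [0.546, -0.184, 0.206]]
```

View pics/scene7.png

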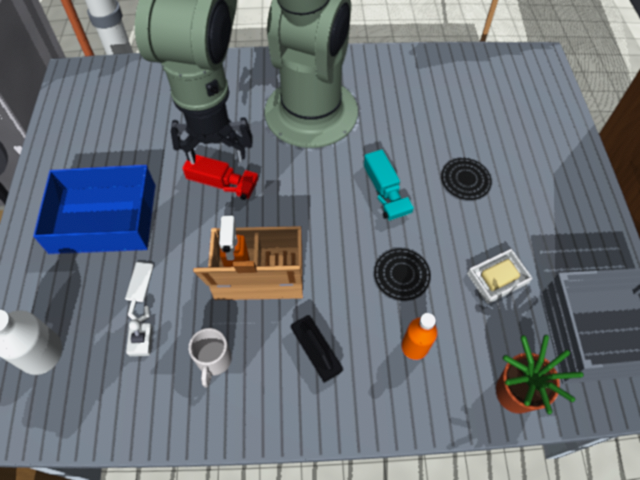

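The bottle stands in the empty bay with its head at (228,232). The top of the head is 0.203 m up, which is the 8 mm floor plus 195 mm. The lid is still open, the bystanders are unmoved and the arm is clear.

```bash
python3 -c "
from workcell import bot
print(bot.job_done())"
```

```text
the job is handed in; nothing more can be done
None
```

The job is done in the order asked and handed in at about 33 s of robot time; no verdict was reported.

**What I did**
- **Bottle to the mat:** I lifted the bottle by its head, squared it upright against the box's side wall, stood it on the farther mat and let go.
- **Lid:** I pulled it open by the tab until it hit its stop.
- **Bottle to the bay:** I gripped the bottle again by its head, lowered it to the floor of the empty bay, then released it and backed off.

**Last checks**
- **Bottle:** it is upright in the empty bay with its head top at 0.203 m, matching the 8 mm floor plus its 195 mm height. The gripper is open and clear of it.
- **Lid:** the depth image gives about 102°, 1° under the nominal 103°, and the reading was the same after both releases. At the stop the force rose to about 28 N.
- **Other things on the shelf:** in the last picture they look unmoved.

**What went less well**
- **Hanging tilt:** after the first lift the bottle hung about 28° off vertical, so I had to straighten it against the box.
- **Mat placing:** I briefly pressed too far down, to 44 N at the wrist through the gripped bottle. I eased off before releasing. That is well under the 120 N wrist limit. The 40 N limit is for the arm or gripper body pressing on something, and only the finger pads were touching the bottle.

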